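# Gauge the lamp ferrules on the hall sideboard

### The job

Take the cover off the gauge case and lay it flat on the felt mat, then work along the row of brass lamp ferrules from your left to your right, trying each one squarely on the gauge pin in the case: it either slides right down to the floor of the case or stops on the pin's top. Put those that slide down into the round dish and those that stop into the cardboard box; when all are sorted, seat the cover fully home over its two pins again. Leave the bowl, bottle, screwdriver and book where they are.

Things in the scene. Friction and masses are not known exactly. Their poses are not given: they have to be found in the camera images.
- case: Gauge case: fixed open-topped wooden box 88 (x) x 144 (y) mm, floor 8 mm thick, rim 46 mm above its underside, opening 78 x 104 mm. Origin: centre of underside; z up. Two steel locating pins, 10 mm thick with tapered tips, stand on the rim at x = 0, y = -62 and +62 mm and rise 16 mm above the rim. In the middle of the floor stands the gauge pin. The case's yaw varies.
- pin_tip (a point): Top of the steel gauge pin, on its axis. The pin is 15 mm thick and 30 mm tall; its top 6 mm taper to 8 mm across.
- pin_foot (a point): Foot of the gauge pin, on its axis at the case floor, where a ferrule that fits comes to rest.
- cover: Loose cover plate of the case, dark wood, 88 (x) x 144 (y) x 6 mm, with two 15 mm through holes at x = 0, y = -62 and +62 mm that go over the locating pins; it starts seated on the case. On top a brass grip bar 14 (x) x 56 (y) mm rises from 6 to 32 mm above the underside. Origin: centre of underside. Either way round is right. 160 g.
- mat: Grey felt mat, fixed, 110 (x) x 165 (y) x 3 mm, where the cover is laid. Origin: centre of underside.
- dish: Round shallow wooden dish, fixed, 168 mm across the rim, 156 mm across its foot, walls 4 mm, inner floor 4 mm and rim 22 mm above its origin (centre of underside). For ferrules that fit.
- carton: Rectangular open cardboard box, fixed, 160 (x) x 120 (y) x 28 mm, walls and floor 3 mm. Origin: centre of underside. For ferrules that do not fit.
- strip: Flat paper strip 62 x 340 mm on which the ferrules stand in a row, along the strip's y axis, 55 mm apart between places; its +y end is the left end seen from the robot. Some places are empty.
- ferrule_1: Brass ferrule (short tube), leftmost place of the row counted from the robot's left (+y); may be absent. Outside 34 mm across, 30 mm tall, standing upright. Its bore is either 19 mm (slides down the gauge pin) or 12 mm (stops, about 3 mm down, on the pin's tapered top). Origin: centre of the lower face; z along the bore. About 120 g.
- ferrule_2: Brass ferrule (short tube), second place of the row counted from the robot's left (+y); may be absent. Outside 34 mm across, 30 mm tall, standing upright. Its bore is either 19 mm (slides down the gauge pin) or 12 mm (stops, about 3 mm down, on the pin's tapered top). Origin: centre of the lower face; z along the bore. About 120 g.
- ferrule_3: Brass ferrule (short tube), third place of the row counted from the robot's left (+y); may be absent. Outside 34 mm across, 30 mm tall, standing upright. Its bore is either 19 mm (slides down the gauge pin) or 12 mm (stops, about 3 mm down, on the pin's tapered top). Origin: centre of the lower face; z along the bore. About 120 g.
- ferrule_4: Brass ferrule (short tube), fourth place of the row counted from the robot's left (+y); may be absent. Outside 34 mm across, 30 mm tall, standing upright. Its bore is either 19 mm (slides down the gauge pin) or 12 mm (stops, about 3 mm down, on the pin's tapered top). Origin: centre of the lower face; z along the bore. About 120 g.
- ferrule_5: Brass ferrule (short tube), fifth place of the row counted from the robot's left (+y); may be absent. Outside 34 mm across, 30 mm tall, standing upright. Its bore is either 19 mm (slides down the gauge pin) or 12 mm (stops, about 3 mm down, on the pin's tapered top). Origin: centre of the lower face; z along the bore. About 120 g.
- ferrule_6: Brass ferrule (short tube), rightmost place of the row counted from the robot's left (+y); may be absent. Outside 34 mm across, 30 mm tall, standing upright. Its bore is either 19 mm (slides down the gauge pin) or 12 mm (stops, about 3 mm down, on the pin's tapered top). Origin: centre of the lower face; z along the bore. About 120 g.
- key_bowl: Small terracotta bowl, 100 mm across, 45 mm tall; a bystander, to be left alone. Origin: centre of underside.
- screwdriver: Screwdriver lying flat; a bystander, to be left alone. Origin: centre of underside.
- polish: Small brown bottle, 54 mm across, 120 mm tall; a bystander, to be left alone. Origin: centre of underside.
- book: Closed green book lying flat, 120 x 170 x 22 mm; a bystander, to be left alone. Origin: centre of underside.
Mind the look-alikes: they are no part of the job. Leave any green, pink or purple look-alike of the ferrule_3 alone.

How it is judged:
By the outcome, as a careful person would: the job done as asked, in the order asked, and still so for the second after the job is handed in, with the robot touching nothing.
Of ferrule_1, ferrule_2, ferrule_3, ferrule_4, ferrule_5, ferrule_6 only 4 to 5 are there at a start; the rules pass over those that are not, and their reading is None.
At some moment in a run one of cover, ferrule_1, ferrule_2, ferrule_3, ferrule_4, ferrule_5, ferrule_6 may be knocked a few centimetres aside while the robot is not near it.
It also fails if it takes over 210 s, if anything falls off the work surface, if the arm or the gripper's body presses on something with over 40 N, if the wrist force passes 120 N, or if a joint passes its speed limit or range.

### The arm

A 6-joint arm with a two-finger parallel gripper is mounted at the origin on the work surface. World frame = base frame: x ahead of the robot, y to its left, z up, the work surface at z = 0. Lengths are in m, angles in rad, forces in N, time in s.
With the tool pointing down it reaches from about 0.3 to 0.875 m from the base axis. Payload 6.4 kg.
Tool frame: the origin (TCP) lies on the centre line of the jaws, within the pads' length; the fingertips stand 8 mm ahead of it and the grasp point (between the pads) lies 11 mm behind it; z points along the fingers, y is the line along which they close (so a half turn about z gives the same grasp; the last joint's range is limited). The gripper opens to 85 mm and grips with 20 to 120 N. Pads are 22 mm wide; open, the fingers measure 114 mm over their backs; the gripper's body (76 mm by 85 mm) begins 54 mm behind the grasp point. The pads swing forward as they close: fully open they stand 13 mm farther back than shut.
Start: joints at [-1.466, 0.181, 1.607, -0, 1.354, -0.206], TCP at [0.176, -0.547, 0.239] pointing down, gripper open.
Joint ranges: [-2.99, 2.99], [-0.89, 2.07], [0.3, 2.58], [-1.14, 4.28], [0, 2.63], [-3.12, 3.12]. Speed limits (rad/s): [2.57, 2.57, 3.01, 3.14, 3.14, 3.14].

### API

Orientations are given as a unit quaternion [w, x, y, z].
In Python, from bench import ctrl gives the robot as it stands.
- The arm moves only by the shell command python3 -m handwheel 'ROWS' [OPENING]. ROWS is JSON, a list that holds one entry, the list of rows, each a list of 4 numbers: the shift along the tool's x, y, z each as a share of 20 cm, from -1 to 1, then the turn about the tool's z as a share of 1.5 rad, from -1 to 1. In form: [[[x, y, z, twist], ...]]. A call has 1 to 10 rows; each row is the pose to reach, as a shift and turn from the pose commanded when the call began, along the tool's axes at that moment; what a row does not reach only later rows make up. A row lasts 1/8 s, in which the tool goes at most 62.5 mm and 10.7 degrees, less where a joint would pass 70% of its speed; a pose out of reach is approached as far as the arm can. A call with a number of a shift or a turn outside -1 to 1 is refused whole. A call with a gripper value outside its range is refused whole. OPENING is the finger opening in mm, from 0 to 85.4, set as the call begins (- or left out, the last holds). The fingers move at their own pace and stop on an object; the grip force is fixed at half the most. Time passes only in rows, so rows that repeat a pose let the fingers close. It gives the time, the measured TCP pose, the force, the opening and the grip force at its end, in the units of the state.
- ctrl.get_obs(): the state, without advancing time (a new reading comes with each control period).
- ctrl.camera(name): name is "side" or "top"; returns a dict with "color" (480x640x3 uint8, red, green, blue), "range_z" (480x640 float32, m along the optical axis (not along the pixel's ray), 0 where there is no reading), "K" (3x3 intrinsics, pixels), "pose" (4x4, takes a point from camera to world coordinates). Camera axes: x right, y down, z forward; pixel columns grow to the right and rows downward; lengths in m; the calibration is good to about 2 mm. A picture is of the moment at which its call begins.
- ctrl.hand_in(): hands the job in; it is judged then, once.
The state is a dict: "time_s": time; "q": joint angles; "dq": joint speeds; "joint_efforts": joint torques, N m; "eef_pos": TCP position; "eef_rot": TCP orientation; "wrist_force": force on the tool from outside, world axes, zero at the start; "torque": the same for the moment, N m; "opening": opening from 0.0 (shut) to 1.0 (fully open); "grasp_force": force on a finger pad.
Only numpy, scipy, OpenCV 4.12 (cv2) and the standard library are available. Lean on these libraries where they do the work, as an engineer would, in place of code of your own. Each camera call takes 0.05 s, during which the arm holds its last target. There are 200 camera calls.

## Working session

There is one attempt and no reset: what is moved stays moved. The work goes in short steps, Python scripts to look and compute and a shell command to move; the robot and the scene stay as the last step left them, time stands still between calls to the robot, and variables do not carry over. Pictures are saved under pics/ and viewed, at most 16 in all, crops included, and the job is handed in when it is done.

```bash
ls; mkdir -p pics; cat > h.py <<'E'
import numpy as np, cv2
from bench import ctrl
def snap(n,f):
    c=ctrl.camera(n); np.savez('/tmp/'+f+'.npz',**c)
    cv2.imwrite('pics/'+f+'.png',c['color'][:,:,::-1]); return c
def load(f): return np.load('/tmp/'+f+'.npz')
def cloud(c):
    z=c['range_z'];v,u=np.mgrid[:480,:640];K=c['K']
    p=np.stack([(u-K[0,2])*z/K[0,0],(v-K[1,2])*z/K[1,1],z],-1)
    w=p@c['pose'][:3,:3].T+c['pose'][:3,3]; w[z==0]=np.nan; return w
E
python3 - <<'E'
from h import *
for n in('top','side'):
    c=snap(n,n+'0'); print(n,c['K'].tolist(),c['pose'].round(3).tolist())
o=ctrl.get_obs();print({k:np.round(v,3).tolist() for k,v in o.items()})
E
```

```text
pics
top [[532.4284277574326, 0.0, 311.8251620474551], [0.0, 532.4284277574326, 234.66913019728676], [0.0, 0.0, 1.0]] [[0.017, -0.993, 0.118, 0.487], [-1.0, -0.017, 0.005, -0.032], [-0.003, -0.118, -0.993, 1.261], [0.0, 0.0, 0.0, 1.0]]
side [[567.1068634199198, 0.0, 319.78405478085784], [0.0, 567.1068634199198, 252.32495676331058], [0.0, 0.0, 1.0]] [[-0.973, -0.107, 0.204, 0.355], [-0.229, 0.531, -0.816, 1.038], [-0.021, -0.84, -0.542, 0.763], [0.0, 0.0, 0.0, 1.0]]
{'time_s': 0.1, 'q': [-1.466, 0.181, 1.608, 0.0, 1.354, -0.206], 'dq': [-0.001, -0.001, -0.0, 0.0, 0.001, -0.001], 'joint_efforts': [-0.0, -44.588, -35.224, -0.0, 0.004, 0.0], 'eef_pos': [0.176, -0.547, 0.238], 'eef_rot': [-0.001, 0.988, 0.155, 0.0], 'wrist_force': [-0.438, 1.134, 0.134], 'torque': [0.017, 0.007, -0.039], 'grasp_force': 0.0, 'opening': 1.004}
```

View pics/top0.png

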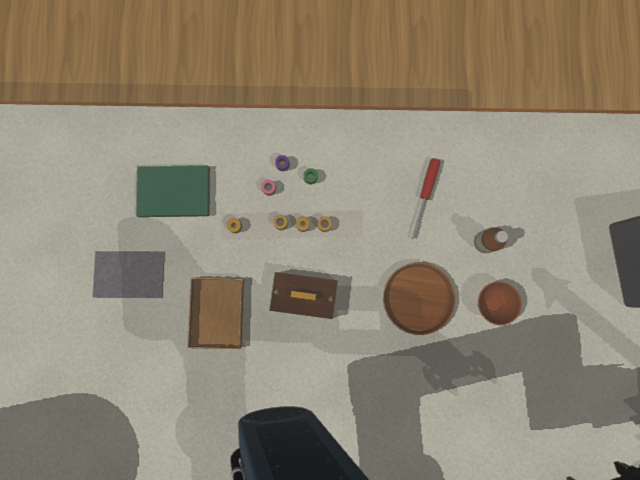

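View pics/side0.png

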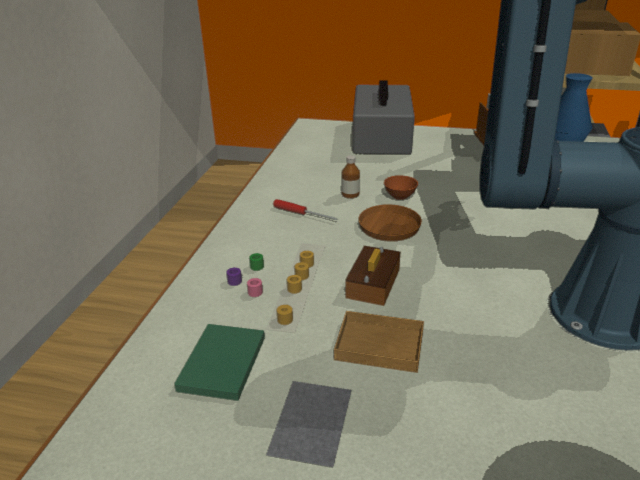

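Top view: brass ferrules stand at (235,225), (281,222), (303,224) and (325,224). The purple (283,162), pink (269,187) and green (311,176) look-alikes sit off the strip, so I'll leave them. Cover and case are at (304,295), mat (129,275), carton (216,312), dish (420,298). Next I'll measure these.

```bash
cat >> h.py <<'E'
def ferr(c,zlo=.02,zhi=.045,box=None):
    """brass-coloured blobs near given height: list of (px,py,centre xyz,n)"""
    w=cloud(c);hsv=cv2.cvtColor(c['color'],cv2.COLOR_RGB2HSV)
    m=(hsv[...,0]>10)&(hsv[...,0]<28)&(hsv[...,1]>90)&(hsv[...,2]>110)&(w[...,2]>zlo)&(w[...,2]<zhi)
    n,l,s,ct=cv2.connectedComponentsWithStats(m.astype(np.uint8));out=[]
    for i in range(1,n):
        if s[i,4]<15: continue
        p=w[l==i]; top=p[p[:,2]>np.percentile(p[:,2],90)-.006]
        (cx,cy),r=cv2.minEnclosingCircle((top[:,:2]*1000).astype(np.float32))
        out.append((ct[i].round().tolist(),[round(cx),round(cy)],round(r),round(np.median(top[:,2])*1000),int(s[i,4])))
    return out
def rect(w,m):
    return cv2.minAreaRect((w[m][:,:2]*1000).astype(np.float32))
E
python3 - <<'E'
from h import *
c=load('top0');w=cloud(c)
for f in ferr(c): print(f)
v,u=np.mgrid[:480,:640]
def reg(u0,u1,v0,v1): return (u>u0)&(u<u1)&(v>v0)&(v<v1)
z=w[...,2];hsv=cv2.cvtColor(c['color'],cv2.COLOR_RGB2HSV)
print('cover',rect(w,reg(262,345,262,325)&(z>.044)&(z<.058)))
print('grip',rect(w,reg(285,322,285,305)&(z>.070)), np.nanmax(z[285:305,285:322]))
print('case all z', [round(float(np.nanmedian(z[a:b,i:j])),4) for a,b,i,j in((280,284,290,310),(308,312,300,320))])
print('carton',rect(w,reg(180,255,270,352)&(z>.022)&(z<.035)))
print('dish',cv2.minEnclosingCircle((w[reg(375,465,255,340)&(z>.017)&(z<.03)][:,:2]*1000).astype(np.float32)))
print('mat',rect(w,reg(85,172,245,302)&(hsv[...,2]<105)), np.nanmedian(z[260:290,105:150]))
print('brass cover')
m=reg(285,322,285,305)&(hsv[...,1]>120)&(hsv[...,2]>140);print(rect(w,m),np.median(w[m],0))
cr=c['color'][145:325,220:350];cv2.imwrite('pics/crop0.png',cv2.resize(cr[:,:,::-1],None,fx=4,fy=4,interpolation=cv2.INTER_NEAREST)[:600] if 0 else cv2.resize(cr[:,:,::-1],(433,600),interpolation=cv2.INTER_CUBIC))
E
```

```text
([280.0, 222.0], [663, 49], 16, 32, 106)
([303.0, 223.0], [660, -4], 16, 31, 135)
([324.0, 223.0], [660, -55], 17, 31, 113)
([233.0, 225.0], [654, 157], 16, 31, 136)
([423.0, 264.0], [570, -285], 20, 23, 21)
([441.0, 272.0], [550, -326], 24, 22, 26)
([203.0, 278.0], [527, 227], 24, 29, 26)
([232.0, 280.0], [518, 165], 33, 28, 39)
([452.0, 289.0], [511, -351], 19, 23, 23)
([240.0, 302.0], [474, 136], 24, 30, 22)
([239.0, 331.0], [408, 135], 28, 29, 27)
([197.0, 347.0], [372, 230], 20, 28, 19)
cover ((493.5, -8.360542297363281), (144.09617614746094, 87.91890716552734), 83.3389663696289)
grip ((493.4540710449219, -8.26925277709961), (55.78950500488281, 13.914390563964844), 83.42407989501953) 0.08324214267328256
case all z [0.0525, 0.0522]
carton ((449.62274169921875, 193.96861267089844), (120.5595932006836, 159.92303466796875), 89.85385131835938)
dish ((491.18438720703125, -275.02197265625), 83.6406021118164)
mat ((545.8883056640625, 400.09912109375), (107.41124725341797, 158.64129638671875), 8.929911613464355) 0.003277706955425508
brass cover
((488.373779296875, -6.997129440307617), (52.91062545776367, 10.290583610534668), 71.13760375976562) [nan nan nan]
```

View pics/crop0.png

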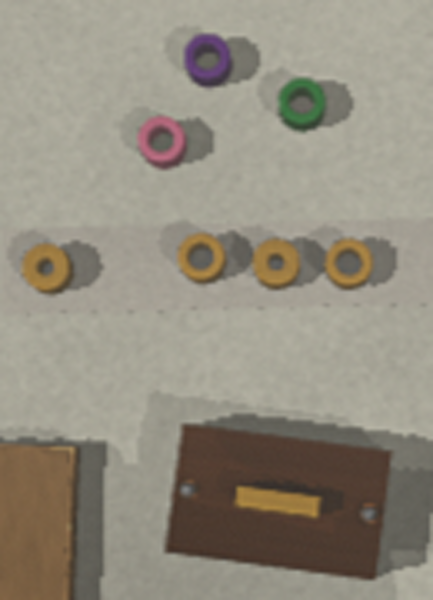

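```bash
cat >> h.py <<'E'
def go(x,y,z,th,frm=None):
    """shares for target (m, deg heading of tool x) from present pose"""
    o=ctrl.get_obs();p=np.array(o['eef_pos']);q=o['eef_rot'];t=2*np.arctan2(q[2],q[1])
    if frm is not None: p,t=np.array(frm[:3]),np.radians(frm[3])
    d=np.array([x,y,z])-p;c,s=np.cos(t),np.sin(t)
    tw=-(np.radians(th)-t+np.pi)%(2*np.pi); tw=tw-np.pi if tw<=2*np.pi else tw
    tw=-((np.radians(th)-t+np.pi)%(2*np.pi)-np.pi)
    print('shares',np.round([(d[0]*c+d[1]*s)/.2,(d[0]*s-d[1]*c)/.2,-d[2]/.2,tw/1.5],3),'at',p.round(4),'th',round(np.degrees(t)%360,2))
E
python3 - <<'E'
from h import *
go(.33,-.27,.238,90)
c=load('top0');w=cloud(c);hsv=cv2.cvtColor(c['color'],cv2.COLOR_RGB2HSV)
print(c['color'][275,130],c['color'][275,175])
b=c['color'].astype(int);m=np.zeros((480,640),np.uint8)
m[245:305,85:172]=((b[...,0]-b[...,2]<4)&(b.sum(2)<390)).astype(np.uint8)[245:305,85:172]
m=cv2.morphologyEx(m,cv2.MORPH_OPEN,np.ones((5,5)))
n,l,s,ct=cv2.connectedComponentsWithStats(m);i=1+s[1:,4].argmax()
print(s[i],ct[i])
print(cv2.minAreaRect(np.argwhere(l==i)[:,::-1].astype(np.float32)),rect(w,(l==i)&np.isfinite(w[...,2])))
E
```

```text
shares [ 1.157 -1.083  0.002 -0.84 ] at [ 0.1758 -0.5469  0.2385] th 17.81
[92 89 91] [153 151 139]
[  94  252   70   46 3120] [128.56442308 274.23846154]
((128.5, 274.5), (45.0, 69.0), 90.0) ((534.870361328125, 405.36810302734375), (106.43708038330078, 165.04258728027344), 0.9033414125442505)
```

```bash
python3 -m handwheel '[[[0.3,-0.28,0,-0.12],[0.6,-0.56,0,-0.24],[0.9,-0.84,0,-0.36],[0.9,-0.84,0,-0.48],[0.9,-0.84,0,-0.6],[0.9,-0.84,0,-0.72],[0.9,-0.84,0,-0.84],[0.9,-0.84,0,-0.84]]]' 50
python3 - <<'E'
from h import *
go(.4935,-.0083,.14,83.4)
c=load('top0');K=c['K'];P=c['pose']
def ray(u,v,z):
    d=P[:3,:3]@np.linalg.solve(K,[u,v,1]);return (P[:3,3]+d*(z-P[2,3])/d[2]).round(4)
print(ray(128.56,274.24,.003),ray(304,296,.078),[ray(*p,.003) for p in((95,251.5),(164.5,252.5),(163,298),(93,297))])
E
```

```text
time_s: 1.1
eef_pos: [0.2958, -0.3322, 0.239]
eef_rot: [-0.0, 0.708, 0.707, 0.0]
wrist_force: [0.3, 1.2, 0.1]
opening: 0.59
grasp_force: 0.0
shares [1.621 0.986 0.495 0.076] at [ 0.2958 -0.3322  0.239 ] th 89.91
[0.535 0.405 0.003] [ 0.4909 -0.0115  0.078 ] [array([0.5875, 0.4879, 0.003 ]), array([0.588 , 0.3227, 0.003 ]), array([0.4808, 0.3209, 0.003 ]), array([0.4803, 0.4856, 0.003 ])]
```

```bash
python3 -m handwheel '[[[0.3,0.18,0,0],[0.6,0.36,0,0],[0.9,0.54,0,0],[0.9,0.54,0,0.04],[0.9,0.54,0,0.076]]]' 50
python3 - <<'E'
from h import *
go(.4935,-.0083,.12,83.4)
E
```

```text
time_s: 1.72
eef_pos: [0.4044, -0.1506, 0.2391]
eef_rot: [-0.0, 0.747, 0.665, 0.0]
wrist_force: [-0.5, -0.9, 0.5]
opening: 0.587
grasp_force: 0.0
shares [ 0.759  0.359  0.596 -0.001] at [ 0.4044 -0.1506  0.2391] th 83.3
```

```bash
python3 -m handwheel '[[[0.3,0.14,0,0],[0.6,0.28,0.1,0],[0.759,0.359,0.3,0],[0.759,0.359,0.5,0],[0.759,0.359,0.7,0],[0.759,0.359,0.7,0]]]' 50
python3 - <<'E'
from h import *
go(.4935,-.0083,.064,83.4)
c=snap('side','side1');cv2.imwrite('pics/s1c.png',cv2.resize(c['color'][190:330,290:480][:,:,::-1],(760,560)))
E
```

```text
time_s: 2.48
eef_pos: [0.4896, -0.009, 0.0963]
eef_rot: [-0.003, 0.747, 0.665, -0.002]
wrist_force: [-0.0, -0.0, 0.1]
opening: 0.584
grasp_force: 0.0
shares [ 0.006  0.019  0.161 -0.001] at [ 0.4896 -0.009   0.0963] th 83.3
```

View pics/s1c.png

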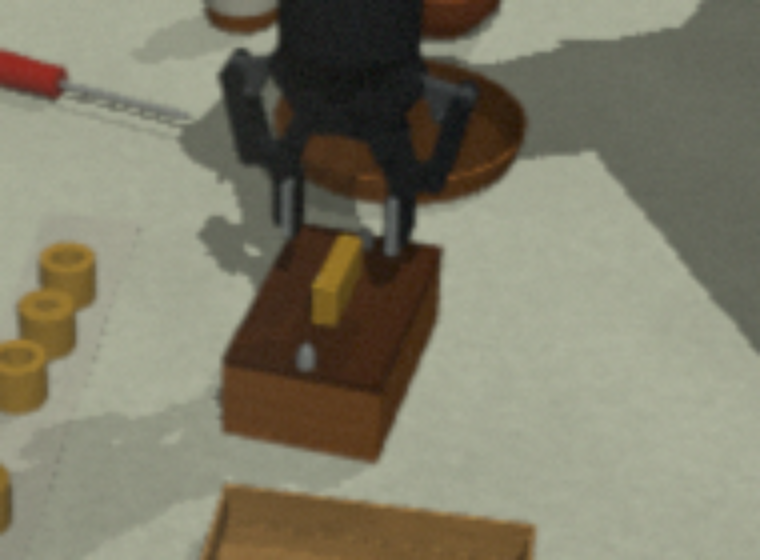

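The fingers (crop 285,210 and 395,225) straddle the brass bar (340,280). Descending and closing.

```bash
python3 -m handwheel '[[[0,0,0.08,0],[0,0,0.14,0],[0,0,0.165,0],[0,0,0.165,0]]]' 50
python3 -m handwheel '[[[0,0,0,0],[0,0,0,0],[0,0,0,0],[0,0,0,0],[0,0,0,0],[0,0,0,0]]]' 0
python3 -m handwheel '[[[0,0,-0.05,0],[0,0,-0.1,0],[0,0,-0.2,0],[0,0,-0.3,0],[0,0,-0.4,0],[0,0,-0.4,0]]]' 0
python3 -c "from h import *; go(.535,.405,.13,90)"
```

```text
time_s: 3.02
eef_pos: [0.4923, -0.0098, 0.0661]
eef_rot: [-0.0, 0.746, 0.666, -0.0]
wrist_force: [0.4, -0.4, 0.8]
opening: 0.59
grasp_force: 0.0
time_s: 3.78
eef_pos: [0.493, -0.01, 0.0669]
eef_rot: [0.0, 0.746, 0.666, 0.0]
wrist_force: [-0.7, -0.3, 5.9]
opening: 0.151
grasp_force: 61.1
time_s: 4.53
eef_pos: [0.4937, -0.0101, 0.1481]
eef_rot: [0.002, 0.746, 0.666, 0.001]
wrist_force: [-0.4, -0.1, -1.6]
opening: 0.15
grasp_force: 60.1
shares [ 2.085 -0.031  0.091 -0.076] at [ 0.4937 -0.0101  0.1481] th 83.47
```

```bash
python3 -m handwheel '[[[0.2,0,0,0],[0.5,0,0,0],[0.8,0,0,0],[1,0,0,0],[1,0,0,0]]]'
python3 -m handwheel '[[[0.3,0,0,0],[0.6,0,0,0],[0.9,-0.02,0,0],[1,-0.031,0,-0.04],[1,-0.031,0,-0.076],[1,-0.031,0,-0.076],[1,-0.031,0,-0.076]]]'
python3 -c "from h import *; go(.535,.405,.028,90)"
```

```text
time_s: 5.15
eef_pos: [0.5143, 0.1914, 0.1451]
eef_rot: [-0.001, 0.745, 0.667, -0.0]
wrist_force: [-0.4, 0.7, -1.6]
opening: 0.147
grasp_force: 60.0
time_s: 6.02
eef_pos: [0.532, 0.387, 0.1459]
eef_rot: [-0.0, 0.708, 0.706, -0.0]
wrist_force: [0.0, -0.7, -2.3]
opening: 0.147
grasp_force: 59.9
shares [ 0.09   0.015  0.589 -0.001] at [0.532  0.387  0.1459] th 89.89
```

```bash
python3 -m handwheel '[[[0.085,0.015,0.1,0],[0.085,0.015,0.3,0],[0.085,0.015,0.5,0],[0.085,0.015,0.57,0],[0.085,0.015,0.595,0],[0.085,0.015,0.605,0],[0.085,0.015,0.605,0]]]'
python3 -m handwheel '[[[0,0,0,0],[0,0,0,0],[0,0,0,0],[0,0,0,0]]]' 40
python3 -m handwheel '[[[0,0,-0.1,0],[0,0,-0.3,0],[0,0,-0.5,0],[0,0,-0.6,0],[0,0,-0.6,0]]]' 60
python3 - <<'E'
from h import *
c=snap('top','top1');w=cloud(c)
for f in ferr(c,.024): print(f)
go(.56,.25,.14,90)
E
```

```text
time_s: 6.9
eef_pos: [0.5358, 0.4058, 0.0269]
eef_rot: [0.0, 0.707, 0.707, 0.001]
wrist_force: [-0.1, 0.3, -1.6]
opening: 0.15
grasp_force: 59.9
time_s: 7.4
eef_pos: [0.5348, 0.4053, 0.0254]
eef_rot: [0.0, 0.707, 0.707, 0.0]
wrist_force: [-0.3, 0.4, -0.4]
opening: 0.468
grasp_force: 0.0
time_s: 8.02
eef_pos: [0.5359, 0.4059, 0.1477]
eef_rot: [0.001, 0.707, 0.707, 0.002]
wrist_force: [0.8, -0.1, -0.3]
opening: 0.702
grasp_force: 0.0
([281.0, 222.0], [663, 48], 14, 32, 31)
([302.0, 223.0], [660, -4], 16, 31, 131)
([324.0, 223.0], [661, -54], 17, 30, 106)
([233.0, 223.0], [654, 157], 16, 31, 94)
([123.0, 273.0], [539, 406], 27, 36, 130)
([212.0, 278.0], [528, 205], 41, 27, 39)
([238.0, 280.0], [521, 147], 14, 30, 17)
([240.0, 302.0], [471, 135], 29, 28, 31)
([239.0, 322.0], [429, 136], 9, 29, 15)
([206.0, 347.0], [371, 209], 26, 28, 24)
([232.0, 348.0], [371, 151], 16, 28, 15)
shares [-0.777  0.126  0.028  0.   ] at [0.5348 0.4053 0.1455] th 90.0
```

View pics/top1.png

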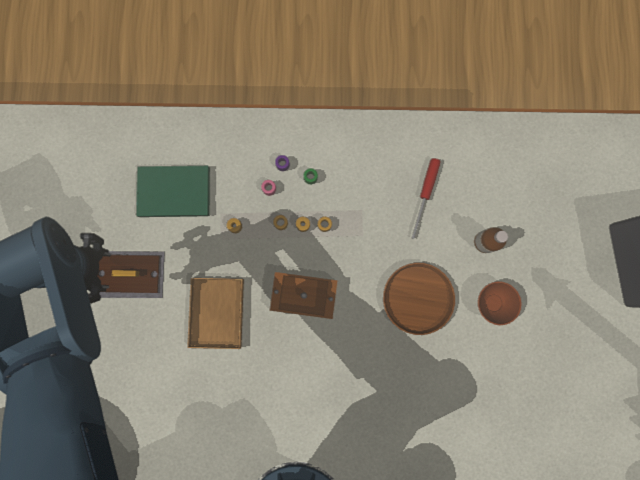

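Cover lies on the mat (129,274), the case is open with the gauge pin at (304,295), and all ferrules stand at their places. Now I'll locate the pin and move to the first ferrule.

```bash
python3 -m handwheel '[[[-0.3,0.1,0,0],[-0.6,0.3,0,0],[-0.9,0.5,0,0],[-0.9,0.5,0,0],[-0.9,0.5,0,0]]]' 60
python3 - <<'E'
from h import *
c=load('top1');w=cloud(c);z=w[...,2];v,u=np.mgrid[:480,:640]
r=(u>262)&(u<345)&(v>262)&(v<325)
print('rim',rect(w,r&(z>.040)&(z<.052)))
m=(z>.030)&(z<.042)&(u>296)&(u<312)&(v>287)&(v<303); print('pin',m.sum(),rect(w,m),w[m].mean(0))
for s in(1,-1):
    e=np.array([493.5,-8.4])+s*62*np.array([np.cos(np.radians(83.4)),np.sin(np.radians(83.4))])
    m=r&(np.hypot(w[...,0]*1000-e[0],w[...,1]*1000-e[1])<12)&(z>.052);print('lp',e,m.sum(),w[m].mean(0) if m.any() else 0)
go(.655,.157,.1,90)
E
```

```text
time_s: 8.7
eef_pos: [0.6343, 0.2239, 0.1432]
eef_rot: [-0.001, 0.708, 0.706, -0.001]
wrist_force: [-0.0, 0.6, -0.3]
opening: 0.702
grasp_force: 0.0
rim ((493.40771484375, -8.30230712890625), (144.47572326660156, 87.91130065917969), 83.42752838134766)
pin 33 ((493.30963134765625, -8.371280670166016), (13.050600051879883, 12.928385734558105), 46.45795822143555) [ 0.49367871 -0.00822403  0.03589747]
lp [500.62610333  53.18911147] 16 [0.49960667 0.05271602 0.05924891]
lp [486.37389667 -69.98911147] 16 [ 0.48639368 -0.06957666  0.05868056]
shares [-0.334  0.104  0.216 -0.002] at [0.6343 0.2239 0.1432] th 89.85
```

```bash
python3 -m handwheel '[[[-0.2,0.1,0.05,0],[-0.334,0.1,0.2,0],[-0.334,0.1,0.3,0],[-0.334,0.1,0.4,0],[-0.334,0.1,0.4,0],[-0.334,0.1,0.4,0]]]' 60
python3 - <<'E'
from h import *
go(.655,.157,.014,90)
c=snap('side','side2')
for f in ferr(snap('top','top2'),.024): 
    if f[1][0]>600: print(f)
w=cloud(c);hsv=cv2.cvtColor(c['color'],cv2.COLOR_RGB2HSV)
cv2.imwrite('pics/s2c.png',cv2.resize(c['color'][220:340,200:360][:,:,::-1],(800,600)))
E
```

```text
time_s: 9.45
eef_pos: [0.6551, 0.1597, 0.0659]
eef_rot: [0.0, 0.707, 0.708, 0.0]
wrist_force: [0.6, -0.6, 0.5]
opening: 0.701
grasp_force: 0.0
shares [-0.014 -0.001  0.26   0.001] at [0.6551 0.1597 0.0659] th 90.08
([280.0, 221.0], [663, 49], 16, 31, 84)
([302.0, 223.0], [660, -4], 16, 31, 130)
([324.0, 223.0], [661, -55], 16, 31, 91)
```

View pics/s2c.png

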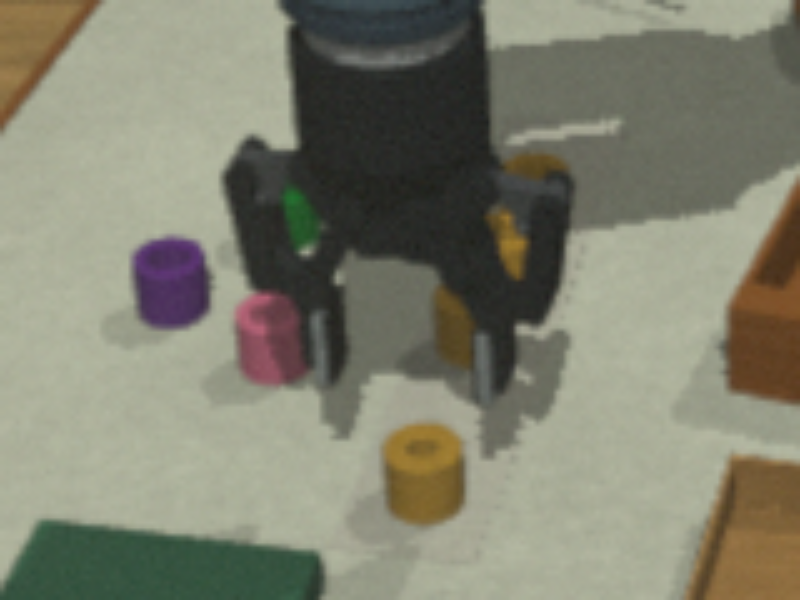

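Leftmost brass ferrule (crop 425,475) is right below the jaws, and the pink one (270,340) is clear behind. Descending and gripping.

```bash
python3 -m handwheel '[[[-0.012,0,0.1,0],[-0.012,0,0.2,0],[-0.012,0,0.255,0],[-0.012,0,0.255,0],[-0.012,0,0.255,0]]]' 60
python3 -m handwheel '[[[0,0,0,0],[0,0,0,0],[0,0,0,0],[0,0,0,0],[0,0,0,0]]]' 0
python3 -m handwheel '[[[0,0,-0.1,0],[0,0,-0.3,0],[0,0,-0.5,0],[0,0,-0.5,0]]]' 0
python3 -c "from h import *; go(.4934,-.0083,.11,83.4)"
```

```text
time_s: 10.18
eef_pos: [0.6552, 0.1561, 0.0145]
eef_rot: [0.0, 0.707, 0.707, 0.0]
wrist_force: [-0.0, 0.6, 0.4]
opening: 0.701
grasp_force: 0.0
time_s: 10.8
eef_pos: [0.6557, 0.1562, 0.0155]
eef_rot: [0.001, 0.707, 0.707, 0.001]
wrist_force: [-1.6, 0.1, 6.1]
opening: 0.376
grasp_force: 59.8
time_s: 11.3
eef_pos: [0.6579, 0.1564, 0.12]
eef_rot: [0.003, 0.707, 0.707, 0.003]
wrist_force: [0.9, -0.2, -1.2]
opening: 0.377
grasp_force: 59.8
shares [-0.823 -0.823  0.05   0.077] at [0.6579 0.1564 0.12  ] th 90.01
```

```bash
python3 -m handwheel '[[[-0.2,-0.2,0,0],[-0.4,-0.4,0,0],[-0.6,-0.6,0,0.03],[-0.8,-0.81,0.03,0.077],[-0.82,-0.82,0.05,0.077],[-0.82,-0.82,0.05,0.077],[-0.82,-0.82,0.05,0.077],[-0.82,-0.82,0.05,0.077]]]' 0
python3 -m handwheel '[[[0,0,0,0],[0,0,0,0]]]' 0
python3 - <<'E'
from h import *
go(.4934,-.009,.06,83.4)
c=snap('top','top3');w=cloud(c);z=w[...,2]
cv2.imwrite('pics/t3c.png',cv2.resize(c['color'][230:350,240:400][:,:,::-1],(800,600)))
E
```

```text
time_s: 12.3
eef_pos: [0.4916, -0.0073, 0.1045]
eef_rot: [0.0, 0.746, 0.666, 0.0]
wrist_force: [-0.0, 0.0, -0.5]
opening: 0.38
grasp_force: 60.0
time_s: 12.55
eef_pos: [0.491, -0.0076, 0.1043]
eef_rot: [-0.0, 0.747, 0.665, 0.0]
wrist_force: [0.5, 1.1, -1.1]
opening: 0.383
grasp_force: 60.0
shares [-0.006  0.013  0.221  0.   ] at [ 0.491  -0.0076  0.1043] th 83.42
```

View pics/t3c.png

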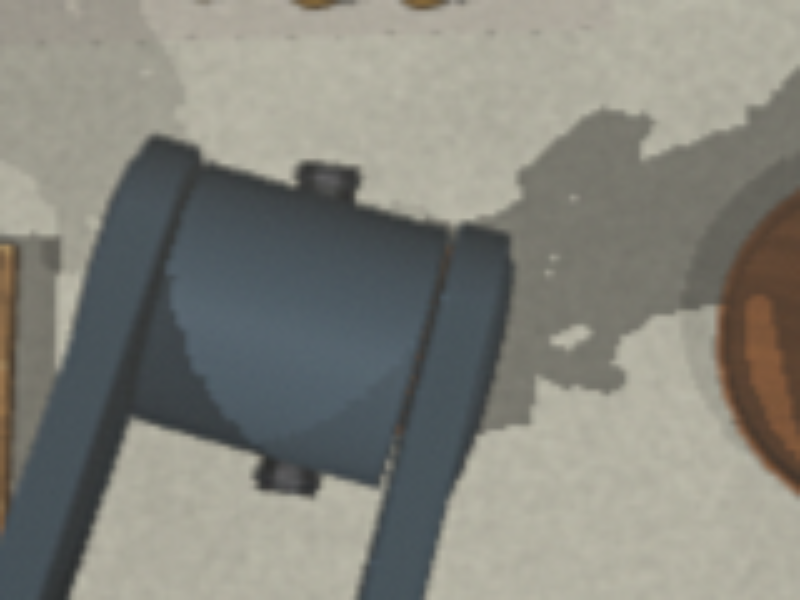

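The top view is blocked by the arm, so I'll go by calibration and force and descend in small steps.

```bash
python3 -m handwheel '[[[-0.006,0.013,0.08,0],[-0.006,0.013,0.16,0],[-0.006,0.013,0.22,0],[-0.006,0.013,0.22,0],[-0.006,0.013,0.22,0]]]' 0
python3 -c "from h import *; go(.4934,-.009,.05,83.4)"
python3 -m handwheel '[[[0,0,0.015,0],[0,0,0.03,0],[0,0,0.045,0],[0,0,0.045,0]]]' 0
python3 -m handwheel '[[[0,0,0.0075,0],[0,0,0.015,0],[0,0,0.015,0]]]' 0
```

```text
time_s: 13.22
eef_pos: [0.4934, -0.0094, 0.0603]
eef_rot: [-0.0, 0.747, 0.665, 0.0]
wrist_force: [-0.6, 0.0, -1.5]
opening: 0.385
grasp_force: 60.0
shares [ 0.002 -0.     0.052 -0.   ] at [ 0.4934 -0.0094  0.0603] th 83.38
time_s: 13.72
eef_pos: [0.4928, -0.0097, 0.0511]
eef_rot: [-0.0, 0.747, 0.665, -0.001]
wrist_force: [-1.4, -2.7, -0.9]
opening: 0.386
grasp_force: 60.2
time_s: 14.1
eef_pos: [0.4929, -0.0099, 0.0495]
eef_rot: [-0.0, 0.747, 0.665, -0.001]
wrist_force: [-8.5, -2.1, 15.0]
opening: 0.381
grasp_force: 61.6
```

```bash
python3 -m handwheel '[[[0,-0.004,0,0],[0,-0.006,0.005,0],[0,-0.006,0.01,0],[0,-0.006,0.01,0]]]' 0
python3 - <<'E'
from h import *
c=snap('side','side3')
cv2.imwrite('pics/s3c.png',cv2.resize(c['color'][200:320,290:450][:,:,::-1],(800,600),interpolation=cv2.INTER_CUBIC))
E
```

```text
time_s: 14.6
eef_pos: [0.4926, -0.01, 0.0487]
eef_rot: [0.001, 0.747, 0.665, -0.0]
wrist_force: [-11.2, -1.8, 26.2]
opening: 0.384
grasp_force: 62.6
```

View pics/s3c.png

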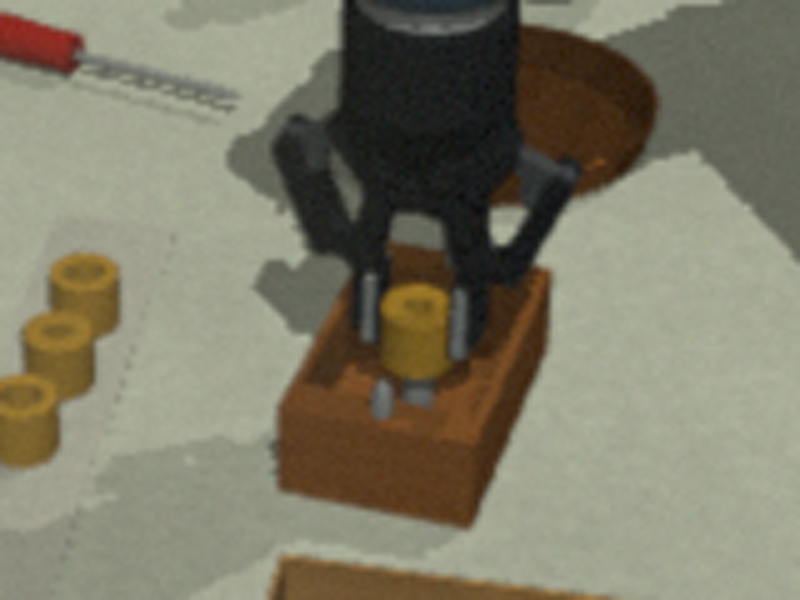

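The ferrule rests on the pin's top (crop 416,335; pin visible below at 418,395) and stops with 26 N at the expected height, so it does not fit: carton.

```bash
python3 -m handwheel '[[[0,0.006,-0.05,0],[0,0.006,-0.2,0],[0,0.006,-0.32,0],[0,0.006,-0.32,0]]]' 0
python3 -c "from h import *; go(.45,.225,.09,90)"
```

```text
time_s: 15.15
eef_pos: [0.4951, -0.0096, 0.1121]
eef_rot: [0.002, 0.747, 0.665, 0.002]
wrist_force: [0.9, 1.2, -1.1]
opening: 0.384
grasp_force: 60.3
shares [ 1.139 -0.359  0.11  -0.077] at [ 0.4951 -0.0096  0.1121] th 83.38
```

```bash
python3 -m handwheel '[[[0.25,-0.1,0,0],[0.55,-0.2,0,0],[0.85,-0.3,0.05,0],[1,-0.359,0.1,-0.04],[1,-0.359,0.1,-0.077],[1,-0.359,0.1,-0.077],[1,-0.359,0.1,-0.077]]]' 0
python3 -c "from h import *; go(.45,.222,.02,90)"
```

```text
time_s: 16.02
eef_pos: [0.4448, 0.1972, 0.0897]
eef_rot: [-0.0, 0.708, 0.707, -0.0]
wrist_force: [0.3, 0.8, -1.0]
opening: 0.383
grasp_force: 60.3
shares [ 0.124  0.026  0.348 -0.001] at [0.4448 0.1972 0.0897] th 89.91
```

```bash
python3 -m handwheel '[[[0.124,0.026,0.1,0],[0.124,0.026,0.25,0],[0.124,0.026,0.33,0],[0.124,0.026,0.345,0],[0.124,0.026,0.345,0]]]' 0
python3 -m handwheel '[[[0,0,0,0],[0,0,0,0],[0,0,0,0]]]' 60
python3 -m handwheel '[[[0,0,-0.1,0],[0,0,-0.3,0],[0,0,-0.4,0],[0,0,-0.4,0]]]' 60
python3 -m handwheel '[[[-0.2,0.25,0,0],[-0.45,0.5,0,0],[-0.7,0.75,0,0],[-0.865,1,0,0],[-0.865,1,0,0],[-0.865,1,0,0]]]' 60
python3 - <<'E'
from h import *
c=snap('top','top4')
for f in ferr(c,.022): 
    if f[1][0]>600 or f[4]>60: print(f)
snap('side','side4')
go(.663,.049,.06,90)
E
```

```text
time_s: 16.65
eef_pos: [0.4507, 0.2221, 0.0217]
eef_rot: [0.0, 0.707, 0.707, 0.0]
wrist_force: [0.2, 0.4, -0.5]
opening: 0.376
grasp_force: 60.3
time_s: 17.02
eef_pos: [0.4506, 0.2225, 0.0219]
eef_rot: [0.0, 0.707, 0.707, 0.0]
wrist_force: [0.5, -1.0, 0.4]
opening: 0.705
grasp_force: 0.0
time_s: 17.52
eef_pos: [0.4516, 0.2228, 0.1031]
eef_rot: [0.001, 0.707, 0.707, 0.002]
wrist_force: [0.1, 0.6, -0.7]
opening: 0.702
grasp_force: 0.0
time_s: 18.27
eef_pos: [0.6495, 0.0489, 0.0995]
eef_rot: [-0.001, 0.708, 0.707, -0.001]
wrist_force: [-0.4, 0.7, 0.2]
opening: 0.705
grasp_force: 0.0
([304.0, 224.0], [659, -5], 16, 31, 95)
([324.0, 223.0], [661, -55], 16, 31, 91)
([123.0, 273.0], [539, 406], 27, 35, 137)
([198.0, 310.0], [454, 228], 16, 34, 74)
shares [-0.008  0.073  0.2    0.001] at [0.6484 0.0505 0.1   ] th 90.05
```

View pics/side4.png

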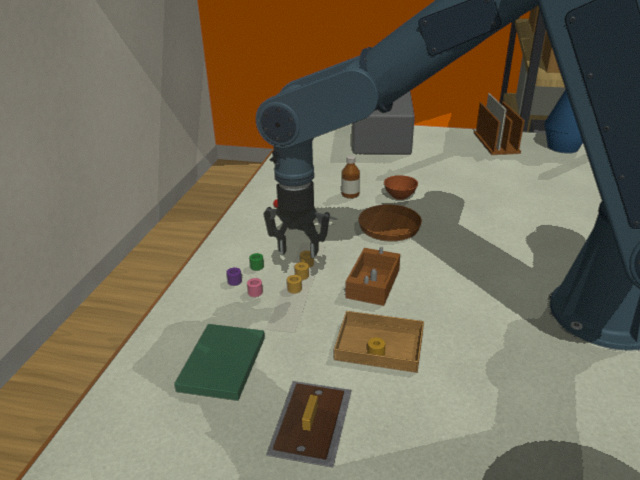

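The first ferrule stands upright in the carton (376,346), the rest of the row is undisturbed, and the jaws are above the second ferrule (294,284).

```bash
python3 -m handwheel '[[[-0.004,0.073,0.08,0],[-0.006,0.073,0.2,0],[-0.006,0.073,0.3,0],[-0.006,0.073,0.38,0],[-0.006,0.073,0.43,0],[-0.006,0.073,0.43,0],[-0.006,0.073,0.43,0]]]' 60
python3 -m handwheel '[[[0,0,0,0],[0,0,0,0],[0,0,0,0],[0,0,0,0],[0,0,0,0]]]' 0
python3 -m handwheel '[[[0,0,-0.1,0],[0,0,-0.3,0],[0,0,-0.48,0],[0,0,-0.48,0]]]' 0
python3 -c "from h import *; go(.4934,-.0083,.11,83.4)"
```

```text
time_s: 19.25
eef_pos: [0.6654, 0.048, 0.016]
eef_rot: [0.0, 0.707, 0.707, 0.0]
wrist_force: [0.0, 0.5, -0.0]
opening: 0.7
grasp_force: 0.0
time_s: 19.88
eef_pos: [0.6656, 0.048, 0.0163]
eef_rot: [0.001, 0.707, 0.707, 0.001]
wrist_force: [-0.4, 0.0, 6.0]
opening: 0.367
grasp_force: 60.2
time_s: 20.38
eef_pos: [0.6674, 0.048, 0.116]
eef_rot: [0.003, 0.707, 0.707, 0.002]
wrist_force: [0.5, -0.0, -1.2]
opening: 0.367
grasp_force: 59.9
shares [-0.281 -0.87   0.03   0.077] at [0.6674 0.048  0.116 ] th 90.01
```

```bash
python3 -m handwheel '[[[-0.07,-0.2,0,0],[-0.14,-0.45,0,0],[-0.22,-0.7,0,0.04],[-0.285,-0.86,0.03,0.077],[-0.285,-0.86,0.03,0.077],[-0.285,-0.86,0.03,0.077],[-0.285,-0.86,0.03,0.077],[-0.285,-0.86,0.03,0.077]]]' 0
python3 -c "from h import *; go(.4929,-.0093,.06,83.4)"
```

```text
time_s: 21.38
eef_pos: [0.4934, -0.0087, 0.1053]
eef_rot: [0.0, 0.746, 0.665, 0.0]
wrist_force: [0.1, 0.9, -2.2]
opening: 0.362
grasp_force: 60.1
shares [-0.003 -0.002  0.226  0.   ] at [ 0.4934 -0.0087  0.1053] th 83.42
```

```bash
python3 -m handwheel '[[[-0.003,-0.002,0.1,0],[-0.003,-0.002,0.18,0],[-0.003,-0.002,0.226,0],[-0.003,-0.002,0.226,0]]]' 0
python3 -m handwheel '[[[0,0,0.015,0],[0,0,0.03,0],[0,0,0.045,0],[0,0,0.06,0],[0,0,0.06,0]]]' 0
```

```text
time_s: 21.88
eef_pos: [0.4917, -0.0092, 0.0592]
eef_rot: [-0.001, 0.747, 0.665, -0.001]
wrist_force: [-0.2, -0.2, 0.2]
opening: 0.366
grasp_force: 60.1
time_s: 22.5
eef_pos: [0.4921, -0.0094, 0.0478]
eef_rot: [-0.0, 0.747, 0.665, -0.0]
wrist_force: [-0.2, -0.3, -1.1]
opening: 0.363
grasp_force: 60.1
```

```bash
python3 -m handwheel '[[[0,0,0.015,0],[0,0,0.03,0],[0,0,0.045,0],[0,0,0.06,0],[0,0,0.06,0]]]' 0
python3 -m handwheel '[[[0,0,0.015,0],[0,0,0.03,0],[0,0,0.045,0],[0,0,0.045,0]]]' 0
```

```text
time_s: 23.12
eef_pos: [0.4921, -0.0093, 0.0358]
eef_rot: [-0.0, 0.747, 0.665, -0.0]
wrist_force: [-0.3, 0.3, -0.9]
opening: 0.368
grasp_force: 60.1
time_s: 23.62
eef_pos: [0.492, -0.0093, 0.0268]
eef_rot: [-0.0, 0.747, 0.665, -0.0]
wrist_force: [-0.7, 0.1, -1.3]
opening: 0.366
grasp_force: 60.1
```

Slides freely, so I'll take it down to floor contact, then out to the dish.

```bash
python3 -m handwheel '[[[0,0,0.008,0],[0,0,0.014,0],[0,0,0.018,0],[0,0,0.018,0]]]' 0
python3 -m handwheel '[[[0,0,0.003,0],[0,0,0.005,0],[0,0,0.005,0]]]' 0
```

```text
time_s: 24.12
eef_pos: [0.4924, -0.0094, 0.0243]
eef_rot: [-0.0, 0.747, 0.665, -0.0]
wrist_force: [-3.8, 0.7, 8.6]
opening: 0.367
grasp_force: 61.4
time_s: 24.5
eef_pos: [0.4925, -0.0094, 0.0243]
eef_rot: [-0.0, 0.747, 0.665, -0.0]
wrist_force: [-8.5, 1.9, 20.2]
opening: 0.365
grasp_force: 62.8
```

```bash
python3 -m handwheel '[[[0,0,-0.08,0],[0,0,-0.25,0],[0,0,-0.45,0],[0,0,-0.45,0],[0,0,-0.45,0]]]' 0
python3 -c "from h import *; go(.491,-.24,.09,90)"
```

```text
time_s: 25.12
eef_pos: [0.492, -0.0093, 0.1122]
eef_rot: [-0.0, 0.747, 0.665, -0.0]
wrist_force: [0.1, -0.5, -2.5]
opening: 0.367
grasp_force: 60.3
shares [-1.146  0.128  0.111 -0.077] at [ 0.492  -0.0093  0.1122] th 83.38
```

```bash
python3 -m handwheel '[[[-0.25,0.03,0,0],[-0.55,0.06,0,0],[-0.85,0.1,0.05,0],[-1,0.128,0.11,-0.04],[-1,0.128,0.11,-0.077],[-1,0.128,0.11,-0.077],[-1,0.128,0.11,-0.077]]]' 0
python3 -c "from h import *; go(.491,-.24,.021,90)"
```

```text
time_s: 26.0
eef_pos: [0.4942, -0.2103, 0.0896]
eef_rot: [-0.001, 0.707, 0.707, -0.0]
wrist_force: [-0.8, 0.6, -1.8]
opening: 0.366
grasp_force: 60.1
shares [-0.149 -0.016  0.343 -0.   ] at [ 0.4942 -0.2103  0.0896] th 89.97
```

```bash
python3 -m handwheel '[[[-0.149,-0.016,0.1,0],[-0.149,-0.016,0.25,0],[-0.149,-0.016,0.33,0],[-0.149,-0.016,0.34,0],[-0.149,-0.016,0.34,0]]]' 0
python3 -m handwheel '[[[0,0,0,0],[0,0,0,0],[0,0,0,0]]]' 60
python3 -m handwheel '[[[0,0,-0.1,0],[0,0,-0.3,0],[0,0,-0.42,0],[0,0,-0.42,0]]]' 60
python3 -m handwheel '[[[0.25,0.2,0,0],[0.5,0.4,0,0],[0.75,0.6,0,0],[1,0.8,0,0],[1,0.8,0,0],[1,0.8,0,0]]]' 60
python3 - <<'E'
from h import *
for n in('top','side'):
  c=snap(n,n+'5')
  for f in ferr(c,.022): 
    if f[1][0]>600 or f[4]>60: print(n,f)
go(.659,-.006,.06,90)
E
```

```text
time_s: 26.62
eef_pos: [0.492, -0.2407, 0.0231]
eef_rot: [0.0, 0.707, 0.707, 0.0]
wrist_force: [1.1, -0.7, -1.2]
opening: 0.363
grasp_force: 60.2
time_s: 27.0
eef_pos: [0.4919, -0.2411, 0.0231]
eef_rot: [0.001, 0.707, 0.707, 0.0]
wrist_force: [0.3, -0.4, 0.1]
opening: 0.7
grasp_force: 0.0
time_s: 27.5
eef_pos: [0.4929, -0.2419, 0.1088]
eef_rot: [0.003, 0.707, 0.707, 0.0]
wrist_force: [0.0, -0.3, -0.6]
opening: 0.704
grasp_force: 0.0
time_s: 28.25
eef_pos: [0.6505, -0.0403, 0.1047]
eef_rot: [-0.001, 0.707, 0.708, -0.001]
wrist_force: [0.2, 0.3, 1.1]
opening: 0.7
grasp_force: 0.0
top ([300.0, 225.0], [660, -4], 16, 31, 72)
top ([123.0, 273.0], [539, 405], 28, 35, 136)
top ([237.0, 292.0], [485, 160], 51, 27, 79)
top ([404.0, 296.0], [494, -239], 17, 35, 124)
top ([201.0, 311.0], [453, 224], 17, 33, 157)
side ([284.0, 38.0], [1382, -2260], 496, 41, 669)
side ([483.0, 44.0], [239, -2234], 114, 41, 201)
side ([398.0, 180.0], [493, -489], 20, 41, 97)
side ([387.0, 223.0], [494, -236], 18, 33, 95)
side ([306.0, 255.0], [662, -52], 18, 29, 101)
side ([301.0, 267.0], [658, -3], 20, 29, 115)
side ([386.0, 340.0], [449, 197], 99, 27, 444)
side ([376.0, 344.0], [452, 227], 19, 32, 206)
side ([309.0, 410.0], [536, 408], 29, 35, 225)
shares [ 0.179  0.043  0.227 -0.001] at [ 0.6503 -0.0418  0.1054] th 89.94
```

View pics/top5.png

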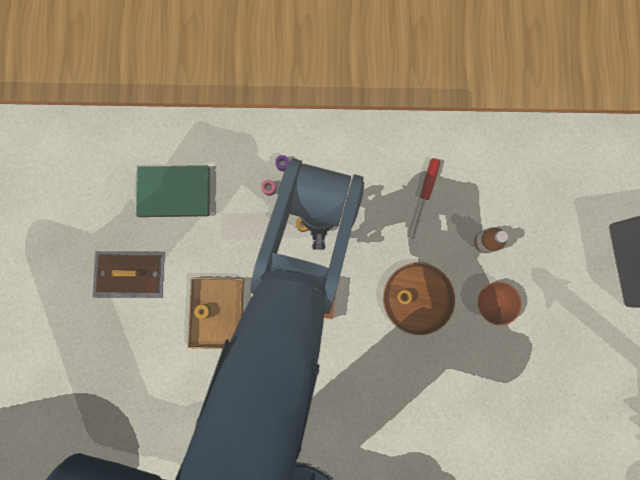

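The dish (404,296) and the carton (202,311) each hold one upright ferrule; now the third ferrule.

```bash
python3 -m handwheel '[[[0.1,0.043,0.05,0],[0.179,0.043,0.15,0],[0.179,0.043,0.28,0],[0.179,0.043,0.38,0],[0.179,0.043,0.445,0],[0.179,0.043,0.445,0],[0.179,0.043,0.445,0]]]' 60
python3 -m handwheel '[[[0,0,0,0],[0,0,0,0],[0,0,0,0],[0,0,0,0],[0,0,0,0]]]' 0
python3 -m handwheel '[[[0,0,-0.1,0],[0,0,-0.3,0],[0,0,-0.48,0],[0,0,-0.48,0]]]' 0
python3 -c "from h import *; go(.492,-.0095,.11,83.4)"
```

```text
time_s: 29.22
eef_pos: [0.6608, -0.0053, 0.0183]
eef_rot: [0.001, 0.707, 0.707, 0.0]
wrist_force: [-0.1, -0.4, 0.1]
opening: 0.705
grasp_force: 0.0
time_s: 29.85
eef_pos: [0.6611, -0.0053, 0.019]
eef_rot: [0.001, 0.707, 0.707, 0.001]
wrist_force: [-1.3, -0.4, 6.0]
opening: 0.375
grasp_force: 59.7
time_s: 30.35
eef_pos: [0.6629, -0.0054, 0.1186]
eef_rot: [0.003, 0.707, 0.707, 0.002]
wrist_force: [0.6, 0.3, -1.2]
opening: 0.377
grasp_force: 59.8
shares [-0.02  -0.855  0.043  0.077] at [ 0.6629 -0.0054  0.1186] th 90.01
```

```bash
python3 -m handwheel '[[[0,-0.2,0,0],[-0.01,-0.45,0,0],[-0.02,-0.7,0,0.04],[-0.02,-0.845,0.04,0.077],[-0.02,-0.845,0.04,0.077],[-0.02,-0.845,0.04,0.077],[-0.02,-0.845,0.04,0.077],[-0.02,-0.845,0.04,0.077]]]' 0
python3 -c "from h import *; go(.492,-.0095,.06,83.4)"
```

```text
time_s: 31.35
eef_pos: [0.4918, -0.0091, 0.1056]
eef_rot: [0.0, 0.747, 0.665, 0.0]
wrist_force: [-0.5, -0.6, -1.4]
opening: 0.368
grasp_force: 59.9
shares [-0.002  0.001  0.228  0.   ] at [ 0.4918 -0.0091  0.1056] th 83.4
```

```bash
python3 -m handwheel '[[[0,0,0.1,0],[0,0,0.17,0],[0,0,0.22,0],[0,0,0.22,0]]]' 0
python3 -m handwheel '[[[0,0,0.015,0],[0,0,0.03,0],[0,0,0.03,0]]]' 0
python3 -m handwheel '[[[0,0,0.007,0],[0,0,0.012,0],[0,0,0.012,0]]]' 0
```

```text
time_s: 31.85
eef_pos: [0.4905, -0.0089, 0.0606]
eef_rot: [-0.001, 0.747, 0.665, -0.001]
wrist_force: [0.3, -0.1, -1.1]
opening: 0.374
grasp_force: 60.0
time_s: 32.22
eef_pos: [0.4912, -0.0091, 0.0555]
eef_rot: [0.0, 0.747, 0.665, 0.0]
wrist_force: [0.4, 0.5, -0.7]
opening: 0.374
grasp_force: 60.0
time_s: 32.6
eef_pos: [0.4917, -0.0095, 0.0535]
eef_rot: [0.001, 0.747, 0.665, 0.0]
wrist_force: [-0.5, -2.4, 2.4]
opening: 0.372
grasp_force: 60.2
```

```bash
python3 -m handwheel '[[[0,0,0.005,0],[0,0,0.01,0],[0,0,0.01,0],[0,0,0.01,0]]]' 0
```

```text
time_s: 33.1
eef_pos: [0.4919, -0.0097, 0.0523]
eef_rot: [0.001, 0.747, 0.665, 0.0]
wrist_force: [-3.1, -3.6, 11.3]
opening: 0.373
grasp_force: 61.3
```

```bash
python3 -m handwheel '[[[0,-0.002,0.004,0],[0,-0.002,0.009,0],[0,-0.002,0.009,0],[0,-0.002,0.009,0]]]' 0
python3 -m handwheel '[[[0,0,-0.05,0],[0,0,-0.2,0],[0,0,-0.32,0],[0,0,-0.32,0],[0,0,-0.32,0]]]' 0
python3 -c "from h import *; go(.45,.164,.09,90)"
```

```text
time_s: 33.6
eef_pos: [0.492, -0.0098, 0.0519]
eef_rot: [0.001, 0.747, 0.665, 0.0]
wrist_force: [-7.4, -3.4, 24.3]
opening: 0.376
grasp_force: 62.5
time_s: 34.22
eef_pos: [0.4898, -0.0086, 0.1122]
eef_rot: [-0.001, 0.747, 0.665, -0.0]
wrist_force: [-0.1, -0.3, -1.8]
opening: 0.372
grasp_force: 60.2
shares [ 0.834 -0.297  0.111 -0.077] at [ 0.4898 -0.0086  0.1122] th 83.39
```

It stops on the pin top at 24 N, so the third also goes to the carton.

```bash
python3 -m handwheel '[[[0.25,-0.08,0,0],[0.5,-0.16,0,0],[0.7,-0.24,0.05,0],[0.834,-0.297,0.11,-0.04],[0.834,-0.297,0.11,-0.077],[0.834,-0.297,0.11,-0.077],[0.834,-0.297,0.11,-0.077],[0.834,-0.297,0.11,-0.077]]]' 0
python3 -c "from h import *; go(.45,.164,.024,90)"
```

```text
time_s: 35.22
eef_pos: [0.451, 0.1631, 0.0911]
eef_rot: [-0.0, 0.708, 0.707, -0.0]
wrist_force: [0.8, 0.6, -0.6]
opening: 0.372
grasp_force: 60.2
shares [ 0.004 -0.005  0.336 -0.001] at [0.451  0.1631 0.0911] th 89.92
```

```bash
python3 -m handwheel '[[[0,0,0.1,0],[0,0,0.25,0],[0,0,0.32,0],[0,0,0.332,0],[0,0,0.332,0]]]' 0
python3 -m handwheel '[[[0,0,0,0],[0,0,0,0],[0,0,0,0]]]' 60
python3 -m handwheel '[[[0,0,-0.1,0],[0,0,-0.3,0],[0,0,-0.4,0],[0,0,-0.4,0]]]' 60
python3 -m handwheel '[[[-0.2,0.2,0,0],[-0.4,0.4,0,0],[-0.6,0.6,0,0],[-0.8,0.8,0,0],[-1,1,0,0],[-1,1,0,0],[-1,1,0,0]]]' 60
python3 - <<'E'
from h import *
for n in('top','side'):
  c=snap(n,n+'6')
  for f in ferr(c,.022): 
    if f[1][0]>600 or f[4]>60: print(n,f)
go(.66,-.0555,.06,90)
E
```

```text
time_s: 35.85
eef_pos: [0.4515, 0.1636, 0.0255]
eef_rot: [0.0, 0.707, 0.707, 0.0]
wrist_force: [0.1, 0.1, -1.6]
opening: 0.375
grasp_force: 60.2
time_s: 36.22
eef_pos: [0.4513, 0.1636, 0.0254]
eef_rot: [0.0, 0.707, 0.707, 0.0]
wrist_force: [-0.6, -0.1, -0.4]
opening: 0.704
grasp_force: 0.0
time_s: 36.72
eef_pos: [0.4524, 0.1638, 0.1066]
eef_rot: [0.001, 0.707, 0.707, 0.002]
wrist_force: [0.7, 0.7, -1.0]
opening: 0.702
grasp_force: 0.0
time_s: 37.6
eef_pos: [0.6495, -0.0361, 0.1028]
eef_rot: [-0.002, 0.707, 0.707, -0.001]
wrist_force: [-0.6, -0.5, -0.3]
opening: 0.705
grasp_force: 0.0
top ([123.0, 273.0], [539, 406], 28, 36, 135)
top ([219.0, 279.0], [522, 192], 59, 29, 64)
top ([404.0, 296.0], [494, -239], 17, 35, 123)
top ([201.0, 311.0], [453, 224], 17, 33, 159)
top ([227.0, 311.0], [453, 165], 17, 33, 157)
side ([284.0, 38.0], [1381, -2244], 493, 41, 687)
side ([485.0, 44.0], [228, -2238], 110, 41, 194)
side ([397.0, 181.0], [497, -488], 24, 40, 88)
side ([387.0, 223.0], [495, -238], 18, 32, 95)
side ([307.0, 255.0], [660, -52], 18, 29, 98)
side ([389.0, 333.0], [449, 196], 97, 29, 562)
side ([341.0, 342.0], [507, 206], 55, 27, 86)
side ([376.0, 344.0], [453, 225], 20, 33, 203)
side ([309.0, 410.0], [537, 408], 28, 35, 229)
shares [-0.101  0.052  0.219  0.001] at [ 0.6495 -0.0352  0.1038] th 90.05
```

View pics/side6.png

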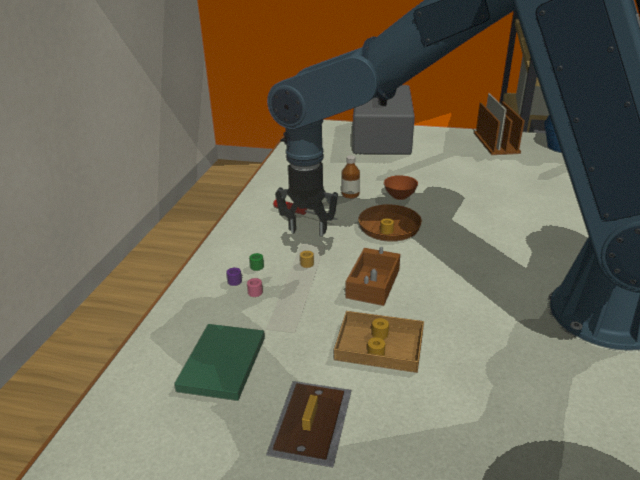

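The carton holds two upright ferrules (376,346 and 380,327), the dish one (387,226), and the last ferrule stands at (307,259).

```bash
python3 -m handwheel '[[[-0.05,0.05,0.05,0],[-0.101,0.05,0.15,0],[-0.101,0.05,0.28,0],[-0.101,0.05,0.38,0],[-0.101,0.05,0.435,0],[-0.101,0.05,0.435,0],[-0.101,0.05,0.435,0]]]' 60
python3 -m handwheel '[[[0,0,0,0],[0,0,0,0],[0,0,0,0],[0,0,0,0],[0,0,0,0]]]' 0
python3 -m handwheel '[[[0,0,-0.1,0],[0,0,-0.3,0],[0,0,-0.48,0],[0,0,-0.48,0],[0,0,-0.48,0]]]' 0
python3 -c "from h import *; go(.492,-.0095,.11,83.4)"
```

```text
time_s: 38.58
eef_pos: [0.6617, -0.0568, 0.0188]
eef_rot: [0.001, 0.707, 0.707, 0.0]
wrist_force: [0.9, -0.1, 0.2]
opening: 0.704
grasp_force: 0.0
time_s: 39.2
eef_pos: [0.6618, -0.0568, 0.0194]
eef_rot: [0.001, 0.707, 0.707, 0.001]
wrist_force: [-1.7, 0.2, 5.4]
opening: 0.381
grasp_force: 59.2
time_s: 39.83
eef_pos: [0.6605, -0.0565, 0.1137]
eef_rot: [-0.0, 0.707, 0.707, -0.0]
wrist_force: [-0.5, -0.1, -1.6]
opening: 0.376
grasp_force: 59.7
shares [ 0.235 -0.842  0.019  0.077] at [ 0.6605 -0.0565  0.1137] th 90.0
```

```bash
python3 -m handwheel '[[[0.06,-0.2,0,0],[0.12,-0.45,0,0],[0.18,-0.7,0,0.04],[0.233,-0.842,0.02,0.077],[0.233,-0.842,0.02,0.077],[0.233,-0.842,0.02,0.077],[0.233,-0.842,0.02,0.077],[0.233,-0.842,0.02,0.077]]]' 0
python3 -c "from h import *; go(.492,-.0095,.06,83.4)"
```

```text
time_s: 40.83
eef_pos: [0.4931, -0.0104, 0.1098]
eef_rot: [0.0, 0.747, 0.665, 0.0]
wrist_force: [0.2, -0.5, -0.9]
opening: 0.375
grasp_force: 59.9
shares [ 0.004 -0.006  0.249 -0.   ] at [ 0.4931 -0.0104  0.1098] th 83.38
```

```bash
python3 -m handwheel '[[[0.004,-0.005,0.1,0],[0.004,-0.005,0.19,0],[0.004,-0.005,0.24,0],[0.004,-0.005,0.24,0]]]' 0
python3 -m handwheel '[[[0,0,0.015,0],[0,0,0.03,0],[0,0,0.045,0],[0,0,0.045,0]]]' 0
```

```text
time_s: 41.32
eef_pos: [0.4912, -0.0091, 0.0613]
eef_rot: [-0.001, 0.747, 0.665, -0.0]
wrist_force: [0.1, -0.4, -1.0]
opening: 0.373
grasp_force: 59.9
time_s: 41.82
eef_pos: [0.4915, -0.0091, 0.0528]
eef_rot: [-0.0, 0.747, 0.665, -0.0]
wrist_force: [0.3, 0.1, -1.3]
opening: 0.375
grasp_force: 59.9
```

No contact force yet; going on down.

```bash
python3 -m handwheel '[[[0,0,0.01,0],[0,0,0.02,0],[0,0,0.03,0],[0,0,0.03,0]]]' 0
python3 -m handwheel '[[[0,0,0.015,0],[0,0,0.03,0],[0,0,0.045,0],[0,0,0.06,0],[0,0,0.075,0],[0,0,0.075,0]]]' 0
python3 -m handwheel '[[[0,0,0.008,0],[0,0,0.016,0],[0,0,0.022,0],[0,0,0.022,0]]]' 0
```

```text
time_s: 42.32
eef_pos: [0.4914, -0.0091, 0.0467]
eef_rot: [-0.0, 0.747, 0.665, -0.0]
wrist_force: [-0.5, 0.1, -0.6]
opening: 0.38
grasp_force: 59.9
time_s: 43.08
eef_pos: [0.4914, -0.0091, 0.0316]
eef_rot: [-0.0, 0.747, 0.665, -0.0]
wrist_force: [-0.4, 0.6, -1.1]
opening: 0.378
grasp_force: 59.9
time_s: 43.58
eef_pos: [0.4916, -0.0091, 0.0275]
eef_rot: [0.0, 0.747, 0.665, 0.0]
wrist_force: [0.5, 0.5, -2.0]
opening: 0.377
grasp_force: 60.0
```

```bash
python3 -m handwheel '[[[0,0,0.004,0],[0,0,0.008,0],[0,0,0.008,0]]]' 0
python3 -m handwheel '[[[0,0,-0.08,0],[0,0,-0.25,0],[0,0,-0.44,0],[0,0,-0.44,0],[0,0,-0.44,0]]]' 0
python3 -c "from h import *; go(.491,-.305,.09,90)"
```

```text
time_s: 43.95
eef_pos: [0.4918, -0.0092, 0.0273]
eef_rot: [-0.0, 0.747, 0.665, -0.0]
wrist_force: [-6.1, 1.3, 15.8]
opening: 0.38
grasp_force: 61.5
time_s: 44.58
eef_pos: [0.4913, -0.0091, 0.1137]
eef_rot: [-0.0, 0.747, 0.665, -0.0]
wrist_force: [-0.3, 0.4, -1.7]
opening: 0.38
grasp_force: 60.2
shares [-1.47   0.169  0.118 -0.077] at [ 0.4913 -0.0091  0.1137] th 83.38
```

It reached the floor (contact at bore bottom z ≈ 8 mm), so the last one goes to the dish.

```bash
python3 -m handwheel '[[[-0.25,0.03,0,0],[-0.55,0.06,0,0],[-0.85,0.1,0,0],[-1,0.128,0,0],[-1,0.128,0,0]]]' 0
python3 -m handwheel '[[[-0.25,0.02,0,0],[-0.47,0.041,0,0],[-0.47,0.041,0.05,-0.04],[-0.47,0.041,0.11,-0.077],[-0.47,0.041,0.11,-0.077],[-0.47,0.041,0.11,-0.077]]]' 0
python3 -c "from h import *; go(.491,-.305,.025,90)"
```

```text
time_s: 45.2
eef_pos: [0.4931, -0.2126, 0.1123]
eef_rot: [-0.001, 0.748, 0.664, -0.0]
wrist_force: [-0.6, -0.2, -1.2]
opening: 0.378
grasp_force: 60.2
time_s: 45.95
eef_pos: [0.4913, -0.3041, 0.0915]
eef_rot: [-0.001, 0.707, 0.707, 0.0]
wrist_force: [-0.5, -0.3, -0.9]
opening: 0.381
grasp_force: 60.2
shares [-0.005 -0.001  0.333 -0.   ] at [ 0.4913 -0.3041  0.0915] th 89.99
```

```bash
python3 -m handwheel '[[[0,0,0.1,0],[0,0,0.25,0],[0,0,0.32,0],[0,0,0.33,0],[0,0,0.33,0]]]' 0
python3 -m handwheel '[[[0,0,0,0],[0,0,0,0],[0,0,0,0]]]' 60
python3 -m handwheel '[[[0,0,-0.1,0],[0,0,-0.3,0],[0,0,-0.5,0],[0,0,-0.7,0],[0,0,-0.7,0]]]' 50
python3 -m handwheel '[[[0.3,0,0,0],[0.6,0,0,0],[0.9,0,0,0],[1,0,0,0]]]' 50
python3 -m handwheel '[[[0.3,0,0,0],[0.6,0,0,0],[0.9,0,0,0],[1,0,0,0]]]' 50
python3 -m handwheel '[[[0.3,0,0,0],[0.6,0,0,0],[0.9,0,0,0],[1,0,0,0],[1,0,0,0]]]' 50
python3 - <<'E'
from h import *
c=snap('top','top7');w=cloud(c);z=w[...,2];v,u=np.mgrid[:480,:640]
for f in ferr(c,.022): 
    if f[1][0]>600 or f[4]>60: print(f)
r=(u>85)&(u<175)&(v>240)&(v<310)
print('cover',rect(w,r&(z>.0065)&(z<.014)),'bar',rect(w,r&(z>.03)&(z<.045)))
r=(u>262)&(u<345)&(v>262)&(v<325);print('rim',rect(w,r&(z>.040)&(z<.052)))
go(.535,.405,.07,90)
E
```

```text
time_s: 46.58
eef_pos: [0.4917, -0.3054, 0.0263]
eef_rot: [0.0, 0.707, 0.707, 0.0]
wrist_force: [-0.2, 0.3, -1.3]
opening: 0.375
grasp_force: 60.2
time_s: 46.95
eef_pos: [0.4916, -0.3054, 0.0265]
eef_rot: [0.001, 0.707, 0.707, 0.0]
wrist_force: [0.5, 0.0, -0.1]
opening: 0.705
grasp_force: 0.0
time_s: 47.58
eef_pos: [0.4935, -0.3071, 0.1717]
eef_rot: [0.005, 0.707, 0.707, 0.0]
wrist_force: [0.2, -0.3, -1.0]
opening: 0.588
grasp_force: 0.0
time_s: 48.08
eef_pos: [0.4904, -0.1019, 0.1658]
eef_rot: [-0.001, 0.706, 0.708, -0.0]
wrist_force: [0.3, -1.0, -0.1]
opening: 0.586
grasp_force: 0.0
time_s: 48.58
eef_pos: [0.491, 0.0974, 0.166]
eef_rot: [-0.0, 0.706, 0.708, 0.0]
wrist_force: [0.0, 0.0, -0.6]
opening: 0.589
grasp_force: 0.0
time_s: 49.2
eef_pos: [0.4912, 0.2953, 0.1656]
eef_rot: [0.0, 0.706, 0.708, -0.0]
wrist_force: [0.3, -1.0, -1.0]
opening: 0.586
grasp_force: 0.0
([404.0, 297.0], [494, -239], 16, 35, 117)
([442.0, 309.0], [466, -327], 17, 34, 122)
([201.0, 311.0], [453, 224], 17, 33, 154)
([227.0, 311.0], [453, 165], 17, 33, 153)
cover ((569.6251220703125, 381.02337646484375), (220.9993438720703, 98.95874786376953), 63.85590362548828) bar ((0.0, 0.0), (0.0, 0.0), 0.0)
rim ((493.4646911621094, -8.368583679199219), (143.99929809570312, 88.05248260498047), 83.45555877685547)
shares [0.554 0.219 0.478 0.   ] at [0.4913 0.2942 0.1656] th 90.03
```

View pics/top7.png

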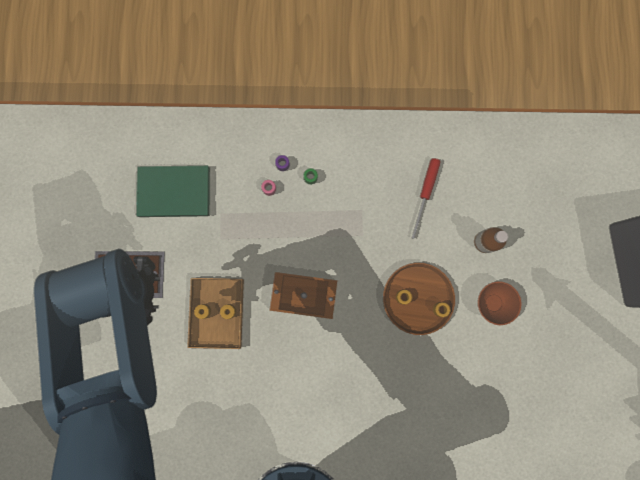

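All four are sorted: two in the carton (202,311; 227,311) and two in the dish (404,297; 442,309). The latter shifted in the dish, but lies flat inside. The cover is hidden from the top, so I'll check with the side camera.

```bash
python3 - <<'E'
from h import *
c=snap('side','side7');w=cloud(c);z=w[...,2]
d=load('side6');wd=cloud(d)
v,u=np.mgrid[:480,:640]
for n,ww in(('now',w),('before',wd)):
    m=(u>290)&(u<330)&(v>385)&(v<435)&(ww[...,2]>.032)&(ww[...,2]<.042); print(n,m.sum(),rect(ww,m))
E
```

```text
now 217 ((537.5250244140625, 407.9317626953125), (14.197341918945312, 57.091609954833984), 0.3891390264034271)
before 218 ((537.7101440429688, 408.563232421875), (14.128583908081055, 56.16928482055664), 1.6470377445220947)
```

View pics/side7.png

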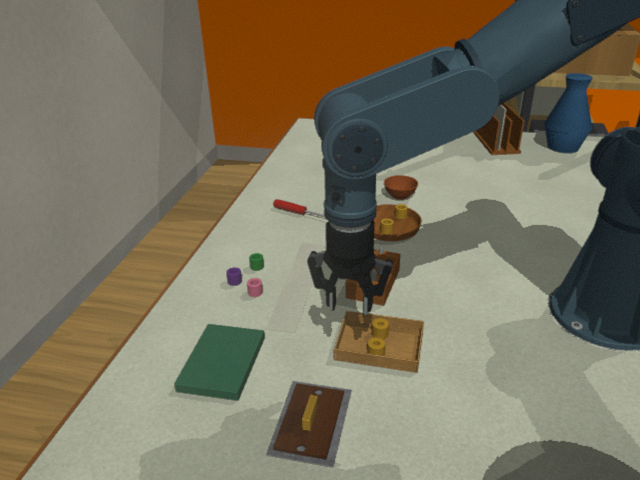

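The cover lies unmoved on the mat at (310,415). Fetching it at the release pose.

```bash
python3 -m handwheel '[[[0.25,0.1,0,0],[0.5,0.2,0,0],[0.556,0.218,0.2,0],[0.556,0.218,0.4,0],[0.556,0.218,0.55,0],[0.556,0.218,0.55,0]]]' 50
python3 -c "from h import *; go(.535,.4055,.0255,90)"
```

```text
time_s: 50.05
eef_pos: [0.5336, 0.403, 0.0528]
eef_rot: [-0.001, 0.708, 0.706, -0.003]
wrist_force: [0.3, 0.3, 0.7]
opening: 0.584
grasp_force: 0.0
shares [ 0.013  0.007  0.136 -0.002] at [0.5336 0.403  0.0528] th 89.86
```

```bash
python3 -m handwheel '[[[0.006,0,0.06,0],[0.006,0,0.11,0],[0.006,0,0.13,0],[0.006,0,0.13,0],[0.006,0,0.13,0]]]' 50
python3 -m handwheel '[[[0,0,0,0],[0,0,0,0],[0,0,0,0],[0,0,0,0],[0,0,0,0],[0,0,0,0]]]' 0
python3 -m handwheel '[[[0,0,-0.1,0],[0,0,-0.3,0],[0,0,-0.5,0],[0,0,-0.6,0],[0,0,-0.6,0]]]' 0
python3 -c "from h import *; go(.493,-.0100,.145,83.47)"
```

```text
time_s: 50.68
eef_pos: [0.5351, 0.4076, 0.0304]
eef_rot: [0.0, 0.707, 0.707, 0.0]
wrist_force: [-1.1, -0.2, 0.2]
opening: 0.589
grasp_force: 0.0
time_s: 51.42
eef_pos: [0.5352, 0.4076, 0.0304]
eef_rot: [0.0, 0.707, 0.707, 0.0]
wrist_force: [-0.8, -0.4, 5.5]
opening: 0.144
grasp_force: 61.4
time_s: 52.05
eef_pos: [0.5358, 0.4078, 0.1517]
eef_rot: [0.001, 0.707, 0.707, 0.002]
wrist_force: [-0.2, -0.4, -1.8]
opening: 0.145
grasp_force: 60.6
shares [-2.089 -0.214  0.034  0.076] at [0.5358 0.4078 0.1517] th 90.0
```

```bash
python3 -m handwheel '[[[-0.2,0,0,0],[-0.5,-0.05,0,0],[-0.8,-0.1,0,0],[-1,-0.1,0,0],[-1,-0.1,0,0]]]' 0
python3 -m handwheel '[[[-0.3,0,0,0],[-0.6,-0.05,0,0],[-0.9,-0.1,0,0.04],[-1,-0.114,0,0.076],[-1,-0.114,0,0.076],[-1,-0.114,0,0.076]]]' 0
python3 -c "from h import *; go(.4932,-.0079,.11,83.45)"
```

```text
time_s: 52.68
eef_pos: [0.5136, 0.2045, 0.1478]
eef_rot: [-0.001, 0.708, 0.706, -0.002]
wrist_force: [-0.2, 0.1, -2.6]
opening: 0.144
grasp_force: 60.5
time_s: 53.42
eef_pos: [0.4918, 0.0085, 0.1491]
eef_rot: [-0.001, 0.746, 0.666, -0.0]
wrist_force: [0.0, 0.6, -2.2]
opening: 0.148
grasp_force: 60.5
shares [-0.081  0.016  0.196  0.001] at [0.4918 0.0085 0.1491] th 83.55
```

```bash
python3 -m handwheel '[[[-0.04,0.01,0,0],[-0.079,0.012,0.05,0.001],[-0.079,0.012,0.15,0.001],[-0.079,0.012,0.2,0.001],[-0.079,0.012,0.2,0.001],[-0.079,0.012,0.2,0.001]]]' 0
python3 -m handwheel '[[[0,0,0,0],[0,0,0,0],[0,0,0,0]]]' 0
python3 - <<'E'
from h import *
go(.4932,-.0079,.0734,83.45)
c=snap('top','top8');w=cloud(c);z=w[...,2]
s=snap('side','side8')
cv2.imwrite('pics/s8c.png',cv2.resize(s['color'][200:320,290:450][:,:,::-1],(800,600),interpolation=cv2.INTER_CUBIC))
E
```

```text
time_s: 54.18
eef_pos: [0.4931, -0.0087, 0.1103]
eef_rot: [0.0, 0.747, 0.665, 0.0]
wrist_force: [0.2, -0.5, -1.3]
opening: 0.141
grasp_force: 60.4
time_s: 54.55
eef_pos: [0.4929, -0.0087, 0.1102]
eef_rot: [0.0, 0.747, 0.665, 0.0]
wrist_force: [-0.2, 1.1, -2.6]
opening: 0.139
grasp_force: 60.4
shares [ 0.004  0.001  0.184 -0.001] at [ 0.4929 -0.0087  0.1102] th 83.38
```

View pics/s8c.png

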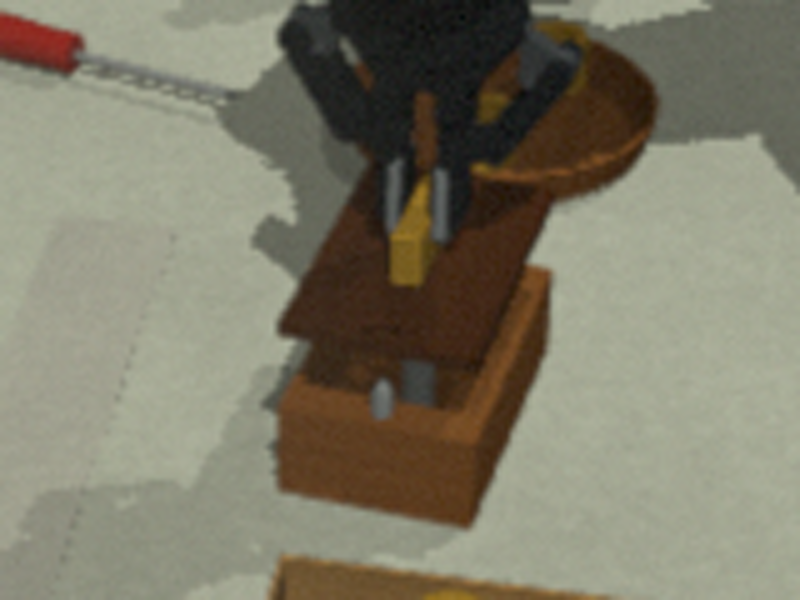

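The cover hangs parallel above the case, with its corners (280,330; 490,360) right over the case's (280,395; 480,440). Lowering in steps.

```bash
python3 -m handwheel '[[[0.003,0.001,0.04,0],[0.003,0.001,0.08,0],[0.003,0.001,0.1,0],[0.003,0.001,0.12,0],[0.003,0.001,0.12,0]]]' 0
python3 -m handwheel '[[[0,0,0.015,0],[0,0,0.03,0],[0,0,0.045,0],[0,0,0.045,0]]]' 0
```

```text
time_s: 55.28
eef_pos: [0.4927, -0.008, 0.0855]
eef_rot: [-0.0, 0.747, 0.665, -0.0]
wrist_force: [0.6, -0.1, -2.3]
opening: 0.14
grasp_force: 60.5
time_s: 55.78
eef_pos: [0.4927, -0.008, 0.0766]
eef_rot: [-0.0, 0.747, 0.665, -0.0]
wrist_force: [0.2, -0.4, -1.8]
opening: 0.147
grasp_force: 60.5
```

```bash
python3 -m handwheel '[[[0,0,0.007,0],[0,0,0.014,0],[0,0,0.018,0],[0,0,0.018,0]]]' 0
python3 -m handwheel '[[[0,0,0.004,0],[0,0,0.004,0]]]' 0
python3 -m handwheel '[[[0,0,0,0],[0,0,0,0],[0,0,0,0]]]' 45
python3 -m handwheel '[[[0,0,-0.1,0],[0,0,-0.3,0],[0,0,-0.5,0],[0,0,-0.5,0]]]' 60
python3 -m handwheel '[[[-0.1,-0.3,0,0],[-0.2,-0.6,0,0],[-0.3,-0.9,0,0],[-0.3,-0.9,0,0],[-0.3,-0.9,0,0]]]' 60
python3 - <<'E'
from h import *
c=snap('side','side9');w=cloud(c)
cv2.imwrite('pics/s9c.png',cv2.resize(c['color'][180:380,290:450][:,:,::-1],(480,600),interpolation=cv2.INTER_CUBIC))
t=snap('top','top9');w=cloud(t);z=w[...,2];v,u=np.mgrid[:480,:640];r=(u>262)&(u<345)&(v>262)&(v<325)
m=r&(z>.046)&(z<.058);print('cover',rect(w,m),np.median(z[m]),m.sum())
for f in ferr(t,.022):
    if f[4]>60: print(f)
E
```

```text
time_s: 56.28
eef_pos: [0.493, -0.0081, 0.0734]
eef_rot: [-0.0, 0.747, 0.665, -0.0]
wrist_force: [-1.7, 0.2, -0.9]
opening: 0.145
grasp_force: 60.7
time_s: 56.52
eef_pos: [0.493, -0.0081, 0.0734]
eef_rot: [-0.0, 0.747, 0.665, -0.0]
wrist_force: [-4.0, 2.0, 9.2]
opening: 0.142
grasp_force: 61.9
time_s: 56.9
eef_pos: [0.493, -0.0081, 0.0725]
eef_rot: [0.0, 0.747, 0.665, 0.0]
wrist_force: [0.2, 0.5, 0.6]
opening: 0.525
grasp_force: 0.0
time_s: 57.4
eef_pos: [0.4954, -0.0087, 0.1759]
eef_rot: [0.003, 0.747, 0.665, 0.002]
wrist_force: [-1.0, 0.6, -0.1]
opening: 0.704
grasp_force: 0.0
time_s: 58.02
eef_pos: [0.3076, -0.0472, 0.1725]
eef_rot: [0.001, 0.747, 0.665, 0.0]
wrist_force: [0.3, 0.2, 0.1]
opening: 0.702
grasp_force: 0.0
cover ((494.1605224609375, -8.138679504394531), (144.05918884277344, 89.08610534667969), 83.43651580810547) 0.052310562697056695 2290
([404.0, 297.0], [494, -240], 16, 35, 114)
([441.0, 308.0], [467, -326], 17, 35, 83)
([201.0, 311.0], [453, 224], 16, 34, 138)
([226.0, 311.0], [453, 166], 17, 33, 141)
```

View pics/s9c.png

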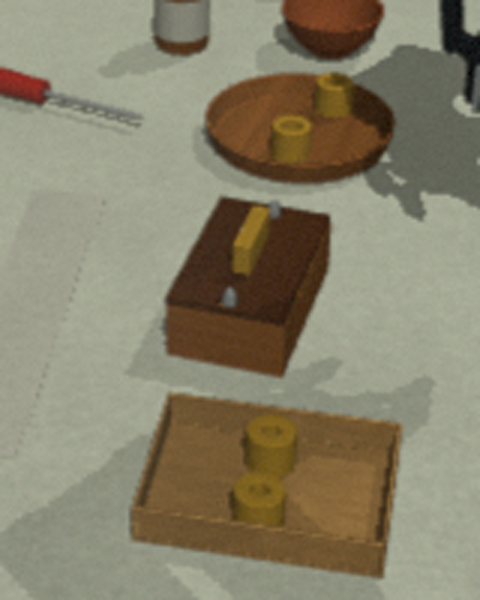

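The cover is seated, with both pins through (crop 229,297 and 275,208) and its top at 52.3 mm as before. The two wide-bore ferrules are in the dish and the two narrow ones in the carton. Handing in.

```bash
python3 -c "
from bench import ctrl
print(ctrl.hand_in())"
```

```text
the job is handed in; nothing more can be done
None
```

I handed the job in: all four ferrules present were tried left to right, with the 1st and 3rd, which stopped on the pin, now in the cardboard box, the 2nd and 4th, which slid down, in the dish, and the cover fully seated again; one ferrule shifted about 3 cm inside the dish after I put it down but is still flat in it.

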